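# Taking apart the washed heart tart tins

## Task

Take every washed heart-shaped tart tin apart for putting away: lower the tin over the squat spice jar so that the jar pushes the loose base up out of the ring, then lift the base off from above and lay it in the shallow frosted tray, and put the emptied ring, or a ring that has no base to begin with, in the deep frosted tray. Lay all the pieces flat and right way up on the tray floors, side by side without overlapping, every heart's point towards the front of its tray, the end with the finger cut-out. Keep bases and rings level on the way rather than tipping the bases out, and leave the other kitchen things where they are.

Things in the scene. Friction and masses are not known exactly. Their poses are not given: they have to be found in the camera images.
- ring1: Dark non-stick steel ring of heart tin 1 (70 g): upright wall 22 mm high, 2.5 thick, inward lip 6 wide, 2.5 thick at the bottom bears base 1. Outside 62 wide (y), 72 long (x). Origin on underside; -x to the heart's point (42 mm off), z up. Sides straight from x = -8 to 11 mm: grip there across y. A round thing up to 40 mm across, centred on the origin, passes the lip.
- base1: Loose flat dark non-stick heart-shaped base of tin 1 (50 g; may be absent): 53 mm wide (y), 61 long (x), 5 thick; starts on its ring's lip, turned as the ring, underside 2.5 mm above the ring's, 2 mm play all round. Origin on underside, within 2 mm of the balance point; -x to the heart's point (35.5 mm off), z up. Sides straight from x = -9 to 11 mm: grip there across y.
- ring2: Dark non-stick steel ring of heart tin 2 (70 g): upright wall 22 mm high, 2.5 thick, inward lip 6 wide, 2.5 thick at the bottom bears base 2. Outside 62 wide (y), 72 long (x). Origin on underside; -x to the heart's point (42 mm off), z up. Sides straight from x = -8 to 11 mm: grip there across y. A round thing up to 40 mm across, centred on the origin, passes the lip.
- base2: Loose flat dark non-stick heart-shaped base of tin 2 (50 g; may be absent): 53 mm wide (y), 61 long (x), 5 thick; starts on its ring's lip, turned as the ring, underside 2.5 mm above the ring's, 2 mm play all round. Origin on underside, within 2 mm of the balance point; -x to the heart's point (35.5 mm off), z up. Sides straight from x = -9 to 11 mm: grip there across y.
- ring3: Dark non-stick steel ring of heart tin 3 (70 g): upright wall 22 mm high, 2.5 thick, inward lip 6 wide, 2.5 thick at the bottom bears base 3. Outside 62 wide (y), 72 long (x). Origin on underside; -x to the heart's point (42 mm off), z up. Sides straight from x = -8 to 11 mm: grip there across y. A round thing up to 40 mm across, centred on the origin, passes the lip.
- base3: Loose flat dark non-stick heart-shaped base of tin 3 (50 g; may be absent): 53 mm wide (y), 61 long (x), 5 thick; starts on its ring's lip, turned as the ring, underside 2.5 mm above the ring's, 2 mm play all round. Origin on underside, within 2 mm of the balance point; -x to the heart's point (35.5 mm off), z up. Sides straight from x = -9 to 11 mm: grip there across y.
- jar: Squat glass spice jar with flat steel screw lid, 30 mm in diameter, 48 mm high, fixed upright to the shelf by a thin clear gel pad (40 mm square). Origin: centre of its underside on the shelf; z up.
- shallow_tray: The shallow frosted tray, for the bases: outside 240 mm long (x), 156 mm wide (y), walls 24 mm high and 3 mm thick, floor 3 mm thick; fixed. Origin: centre of its underside; -x points to the tray's front, the short wall with the wide finger cut-out (66 mm wide, wall only 13 mm high there). Three bases fit one behind the other along x.
- deep_tray: The deep frosted tray, for the rings: as the shallow one (240 by 156 mm outside, walls 3 mm, floor 3 mm) but with walls 50 mm high; fixed. Origin: centre of its underside; -x points to its front, the short wall with the wide finger cut-out (66 mm wide, wall 13 mm high there). Three rings fit one behind the other along x, 73 mm apart.
- shallow_tray_front (a point): Middle of the front wall of the shallow tray, at its cut-out's edge, 118.5 mm from the tray's centre.
- deep_tray_front (a point): Middle of the front wall of the deep tray, at its cut-out's edge, 118.5 mm from the tray's centre.
- sake_cup: Bystander: blue ceramic sake cup, 52 mm across, 42 mm high; loose, origin under its centre.
- soap_bar: Bystander: white bar of soap, 50 x 34 x 20 mm; loose, origin under its centre.
- chopstick_rest: Bystander: white ceramic chopstick rest, 50 x 16 x 12 mm; loose, origin under its centre.
- tea_caddy: Bystander: dark wooden tea caddy, 72 mm across, 95 mm high; loose, origin under its centre.
- soy_dish: Bystander: white soy dish, 90 mm across, 18 mm high; loose, origin under its centre.
- pepper_mill: Bystander: wooden pepper mill, 52 mm across, 134 mm high; loose, origin under its centre.
- egg_timer: Bystander: white egg timer, 64 mm across, 66 mm high; loose, origin under its centre.

How it is judged:
By the outcome, as a careful person would: the job done as asked, in the order asked, and still so for the second after the job is handed in, with the robot touching nothing.
Of base1, base2, base3 only 2 to 3 are there at a start; the rules pass over those that are not, and their reading is None.
At some moment in a run one of ring1, ring2, ring3 may be knocked a few centimetres aside while the robot is not near it.
It also fails if it takes over 210 s, if anything falls off the work surface, if the arm or the gripper's body presses on something with over 40 N, if the wrist force passes 120 N, or if a joint passes its speed limit or range.

## Robot

A 6-joint arm with a two-finger parallel gripper is mounted at the origin on the work surface. World frame = base frame: x ahead of the robot, y to its left, z up, the work surface at z = 0. Lengths are in mm, angles in rad, forces in N, time in s.
With the tool pointing down it reaches from about 300 to 775 mm from the base axis. Payload 14.6 kg.
Tool frame: the origin (TCP) lies on the centre line of the jaws, within the pads' length; the fingertips stand 19 mm ahead of it and the grasp point (between the pads) is the TCP (bot.tip_reach is the distance from the TCP to the fingertips, in mm); y points along the fingers, x is the direction in which the jaws open and shut, and the axes are right-handed (so a half turn about y gives the same grasp; the last joint's range is limited). The gripper opens to 85 mm and grips with 20 to 120 N. Pads are 22 mm wide; open, the fingers measure 114 mm over their backs; the gripper's body (76 mm by 85 mm) begins 54 mm behind the grasp point. The pads swing forward as they close: fully open they stand 13 mm farther back than shut.
Start: joints at [-1.345, 0.3, 1.521, -0, 1.321, -0.067], TCP at [158.742, -526.584, 250.281] pointing down, gripper open.
Joint ranges: [-3.03, 3.03], [-0.79, 2.21], [0.23, 2.52], [-1.04, 4.18], [0, 3.07], [-2.55, 2.55]. Speed limits (rad/s): [2.22, 2.22, 2.57, 3.14, 3.14, 3.14].

## Interface

Orientations are given as a unit quaternion [w, x, y, z].
In Python, from rig import bot gives the robot as it stands. Calls block until the motion is done:
- bot.move_to(position, orientation): joint-space move of the TCP to a pose.
- bot.servo_line(position, attitude=None, speed=150, until_force=None): straight line of the TCP; attitude=None keeps the orientation; speed is the mean speed in mm/s. With until_force (N) it stops when the force on the tool has changed by that much, and returns True; else False.
- bot.move_joints(angles): joint-space move.
- bot.move_gripper(opening, grip_force=None): finger opening in mm; grip_force is the grip in N (None keeps the last); returns when the fingers have stopped.
- bot.dwell(seconds).
- bot.ik(position, orientation): joint angles nearest the present ones, or None.
- bot.read_state(): the state.
- bot.read_camera(name): name is "scene" or "top" or "wrist"; returns a dict with "image" (420x560x3 uint8, blue, green, red), "depth" (420x560 float32, mm along the optical axis (not along the pixel's ray), 0 where there is no reading), "fovy" (degrees; the focal length in pixels is half the picture's height over the tangent of half this angle, whatever the lens; pixels are square), "cx", "cy" (the principal point, pixels), "k1" (the pictures are not rectified: a ray, as slopes to the right and down, at radius r is drawn at 1 + k1 r^2 times it, then the intrinsics apply), "eye" and "attitude" of the camera in the world; the wrist camera has in their place "mount" (4x4, takes a point from camera to tool coordinates, whose origin is the TCP and whose axes are the tool frame's). Camera axes: x right, y down, z forward; pixel columns grow to the right and rows downward; lengths in mm; the calibration is good to about 2 mm. A picture is of the moment at which its call begins: read the wrist's pose just before it.
A pose or a line that the arm cannot do raises bot.MotionError and nothing moves.
- bot.finish_job(): hands the job in, once; it reports no verdict.
The state is a dict: "clock": time; "joint_positions": joint angles; "qvel": joint speeds; "effort": joint torques, N m; "ee_pos": TCP position; "tool_rot": TCP orientation; "ft_force": force on the tool from outside, world axes, zero at the start; "moment": the same for the moment, N m; "grip_width": finger opening in mm.
Only numpy, scipy, OpenCV 4.12 (cv2) and the standard library are available. Lean on these libraries where they do the work, as an engineer would, in place of code of your own. Each camera call takes 0.05 s, during which the arm holds its last target. There are 200 camera calls.

## Working session

There is one attempt and no reset: what is moved stays moved. The work goes in short steps, each a Python script; the robot and the scene stay as the last script left them, time stands still between calls to the robot, and variables do not carry over. Pictures are saved under pics/ and viewed, about 12 in all and at most 16, crops included, and the job is handed in when it is done.

```bash
ls; mkdir -p pics; cat > h.py <<'E'
import numpy as np, cv2
from rig import bot
from scipy.spatial.transform import Rotation as R
def q2R(q): return R.from_quat([q[1],q[2],q[3],q[0]]).as_matrix()
def cam(name):
    s=bot.read_state(); c=bot.read_camera(name)
    if 'mount' in c:
        M=np.array(c['mount']); Rt=q2R(s['tool_rot'])
        c['Rw']=Rt@M[:3,:3]; c['o']=Rt@M[:3,3]+np.array(s['ee_pos'])
    else:
        c['o']=np.array(c['eye']); a=np.array(c['attitude']); c['Rw']=q2R(a) if a.size==4 else a
    h=c['image'].shape[0]; c['f']=h/2/np.tan(np.radians(c['fovy'])/2)
    return c
def rays(c,uv):
    uv=np.atleast_2d(np.asarray(uv,float)); d=(uv-[c['cx'],c['cy']])/c['f']
    x=d.copy()
    for _ in range(20): x=d/(1+c['k1']*(x**2).sum(1,keepdims=True))
    return np.c_[x,np.ones(len(x))]
def onplane(c,uv,z):
    w=rays(c,uv)@c['Rw'].T; t=(z-c['o'][2])/w[:,2]; return c['o']+w*t[:,None]
def cloud(c):
    h,w=c['depth'].shape; u,v=np.meshgrid(np.arange(w),np.arange(h))
    r=rays(c,np.c_[u.ravel(),v.ravel()])*c['depth'].reshape(-1,1)
    P=(r@c['Rw'].T+c['o']).reshape(h,w,3); P[c['depth']<=0]=np.nan; return P
E
python3 - <<'E'
from h import *
for n in('scene','top','wrist'):
    c=cam(n); cv2.imwrite(f'pics/{n}0.png',c['image']); np.savez(f'{n}0.npz',**{k:v for k,v in c.items()})
    print(n,c['fovy'],c['cx'],c['cy'],c['k1'],c['o'],c['Rw'].round(3).tolist())
s=bot.read_state();print(s)
E
```

```text
pics
scene 44.81185860128925 286.5243149281456 214.17592758027362 -0.020025244109128232 [1339.19703117 -258.16837527  981.65804767] [[0.399, 0.674, -0.621], [0.917, -0.299, 0.265], [-0.007, -0.675, -0.738]]
top 47.347017133704455 266.53914319495 203.49179496988495 0.05840690974126322 [ 403.50686408   73.05527833 1364.1369777 ] [[0.01, -0.993, 0.117], [-1.0, -0.01, 0.003], [-0.001, -0.117, -0.993]]
wrist 64.88695985431559 277.49680899931855 212.78092313147147 -0.07332235070721135 [ 224.69136238 -506.74471111  374.02951189] [[0.289, -0.923, -0.254], [-0.957, -0.279, -0.076], [-0.001, 0.265, -0.964]]
{'clock': 0.15, 'joint_positions': array([-1.34463070e+00,  3.00369348e-01,  1.52147644e+00, -9.35083257e-06,
        1.32069668e+00, -6.65780732e-02]), 'qvel': array([ 0.00047569, -0.00148753, -0.00051343, -0.00034653, -0.00064076,
        0.00014049]), 'effort': array([ 5.96161935e-04, -5.43671322e+01, -3.61887968e+01, -5.20009678e-05,
        3.13678756e-03, -2.03384786e-05]), 'ee_pos': array([ 158.68676309, -526.42839076,  249.8213911 ]), 'tool_rot': array([ 0.56779401, -0.56736334,  0.4219855 , -0.4214701 ]), 'ft_force': array([1.00438996, 0.01586808, 1.40002803]), 'moment': array([0.03939041, 0.01166662, 0.00786054]), 'grip_width': 85.45895993881857}
```

View pics/top0.png

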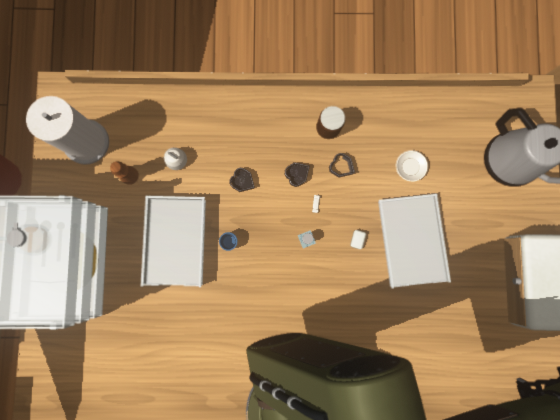

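View pics/scene0.png

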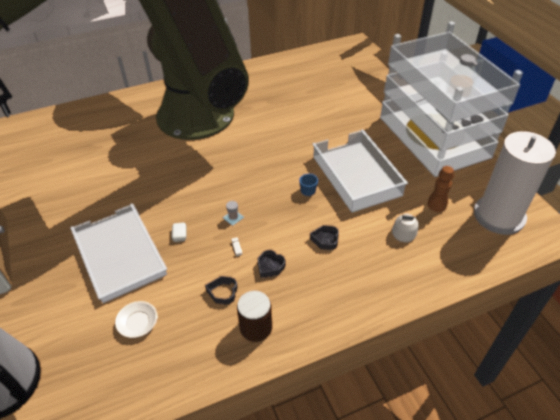

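Top view: tins at (241,180), (297,174) and an apparently empty ring at (342,165). The jar is at (307,240), the deep tray probably at (174,240) on the +y side, and the other tray at (414,240). Fronts seem to face the robot. Measuring now.

```bash
python3 - <<'E'
from h import *
c=dict(np.load('top0.npz')); c={k:(v.item() if v.ndim==0 else v) for k,v in c.items()}
for n,uv,z in [('t1',(241,180),20),('t2',(297,174),20),('t3',(342,165),20),('jar',(307,236),48),('cup',(229,240),42),('caddy',(332,118),95),('soap',(359,239),20),('rest',(316,204),10),('timer',(175,158),60),('mill',(120,168),130),('dish',(411,165),18)]:
    print(n,onplane(c,uv,z)[0].round())
P=cloud(c)
for n,(u,v) in {'left':(174,240),'right':(414,240)}.items():
    print(n,'floor',P[v,u].round(1))
    # wall heights profile along row v and col u
    print([P[v,k,2].round() for k in range(u-42,u+43,1)])
    print([P[k,u,2].round() for k in range(v-60,v+61,1)])
im=cv2.imread('pics/top0.png')
cv2.imwrite('pics/c1.png',cv2.resize(im[140:300,130:460],None,fx=2.4,fy=2.4,interpolation=cv2.INTER_CUBIC))
E
```

```text
t1 [628. 150.  20.]
t2 [647.  -9.  20.]
t3 [ 674. -137.   20.]
jar [469. -35.  48.]
cup [457. 179.  42.]
caddy [788. -99.  95.]
soap [ 464. -183.   20.]
rest [563. -64.  10.]
timer [681. 331.  60.]
mill [638. 459. 130.]
dish [ 676. -332.   18.]
left floor [456.5 336.4   8.7]
[np.float64(5.0), np.float64(1.0), np.float64(0.0), np.float64(6.0), np.float64(0.0), np.float64(-6.0), np.float64(-3.0), np.float64(0.0), np.float64(-5.0), np.float64(-1.0), np.float64(0.0), np.float64(1.0), np.float64(46.0), np.float64(52.0), np.float64(45.0), np.float64(31.0), np.float64(22.0), np.float64(15.0), np.float64(3.0), np.float64(3.0), np.float64(3.0), np.float64(3.0), np.float64(-1.0), np.float64(4.0), np.float64(7.0), np.float64(3.0), np.float64(-0.0), np.float64(1.0), np.float64(10.0), np.float64(6.0), np.float64(3.0), np.float64(4.0), np.float64(1.0), np.float64(0.0), np.float64(8.0), np.float64(5.0), np.float64(5.0), np.float64(3.0), np.float64(-2.0), np.float64(6.0), np.float64(0.0), np.float64(-1.0), np.float64(9.0), np.float64(5.0), np.float64(2.0), np.float64(3.0), np.float64(-1.0), np.float
[... 5623 characters left out ...]
t64(3.0), np.float64(6.0), np.float64(4.0), np.float64(-0.0), np.float64(0.0), np.float64(10.0), np.float64(5.0), np.float64(6.0), np.float64(4.0), np.float64(4.0), np.float64(3.0), np.float64(3.0), np.float64(5.0), np.float64(2.0), np.float64(5.0), np.float64(6.0), np.float64(6.0), np.float64(-2.0), np.float64(5.0), np.float64(6.0), np.float64(5.0), np.float64(3.0), np.float64(0.0), np.float64(-1.0), np.float64(17.0), np.float64(1.0), np.float64(-2.0), np.float64(-0.0), np.float64(3.0), np.float64(3.0), np.float64(8.0), np.float64(1.0), np.float64(-0.0), np.float64(4.0), np.float64(0.0), np.float64(0.0), np.float64(-1.0), np.float64(-1.0), np.float64(2.0), np.float64(-1.0), np.float64(1.0)]
```

View pics/c1.png

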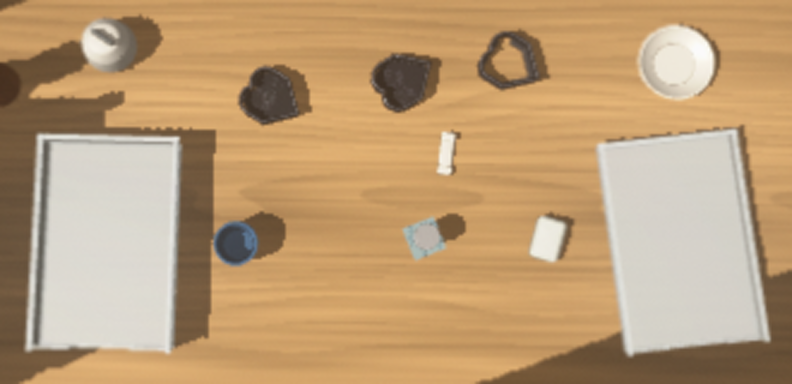

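Left tray (+y) has 50 mm walls, so it is the deep one; the right tray's walls are 24 mm. Both fronts are on the −x side (about 11–17 mm there). Next come wrist views from directly above each item.

```bash
cat >> h.py <<'E'
def quat(a):
    m=np.array([[np.cos(a),0,-np.sin(a)],[np.sin(a),0,np.cos(a)],[0,-1,0]])
    q=R.from_matrix(m).as_quat(); return [q[3],q[0],q[1],q[2]]
def wrap(a): return (a+np.pi)%(2*np.pi)-np.pi
_c=np.load('wrist0.npz'); MT=_c['mount']
def look(xy,a,z):
    """TCP pose putting the wrist camera straight above xy"""
    off=q2R(quat(a))@MT[:3,3]; return [xy[0]-off[0],xy[1]-off[1],z]
def view(xy,z=150,a=None,name=None):
    best=None
    q0=np.array(bot.read_state()['joint_positions'])
    for a_ in ([a] if a is not None else np.arange(-np.pi,np.pi,np.pi/8)):
        j=bot.ik(look(xy,a_,z),quat(a_))
        if j is None: continue
        cost=np.abs(np.array(j)-q0).max()
        if best is None or cost<best[0]: best=(cost,a_,j)
    bot.move_joints(best[2]); bot.dwell(0.2); c=cam('wrist'); c['yaw']=best[1]
    if name: np.savez(name+'.npz',**c)
    return c
E
python3 - <<'E'
from h import *
print(bot.tip_reach, MT.round(2).tolist())
ims=[]
for n,xy in [('t3',(674,-137)),('t2',(647,-9)),('t1',(628,150)),('jar',(469,-35))]:
    c=view(xy,name=n); ims.append(c['image']); P=cloud(c); p=P[c['depth']>0]
    print(n,c['yaw'],c['o'].round(),bot.read_state()['clock'],np.nanstd(P[340:400,240:300,2]))
g=np.vstack([np.hstack(ims[:2]),np.hstack(ims[2:])]); cv2.imwrite('pics/w1.png',cv2.resize(g,(800,600),interpolation=cv2.INTER_AREA))
E
```

```text
19.0 [[1.0, 0.0, 0.0, 0.09], [0.0, -0.27, 0.96, -124.25], [0.0, -0.96, -0.27, 68.87], [0.0, 0.0, 0.0, 1.0]]
t3 -0.39269908169872414 [ 674. -138.  274.] 2.5333 98.58540202159004
t2 -0.39269908169872414 [648. -11. 274.] 3.3667 100.98036295407985
t1 0.0 [629. 148. 274.] 4.2833 100.95350881680642
jar 0.0 [471. -35. 274.] 5.5 99.63268985802253
```

View pics/w1.png

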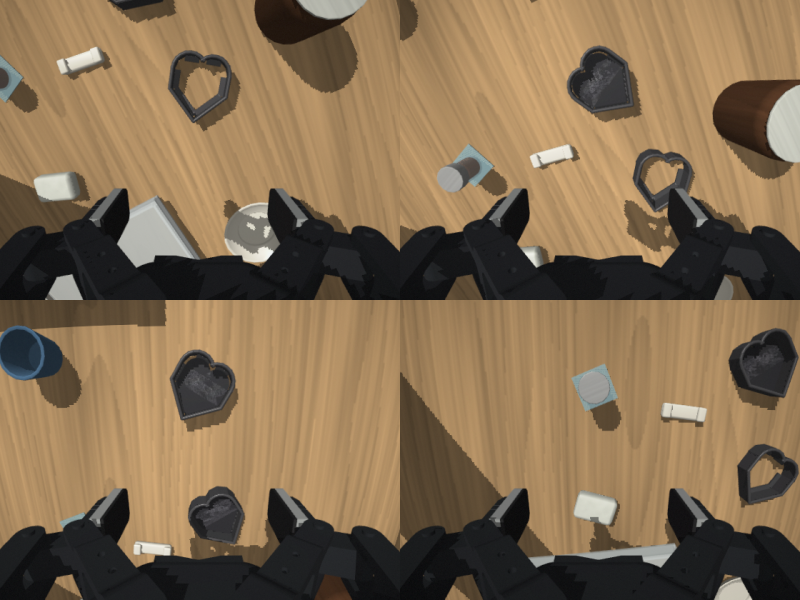

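Panels: t3 at (200,85) is an empty ring, t2 (600,80) and t1 (203,385) have bases, and the jar lid is at (594,387). Next: fit the heart poses.

```bash
cat >> h.py <<'E'
def heart(c,z=22,half=31,xs=(-8,11),tip=42,back=30,near=None,lim=60):
    """pose (x,y,yaw of heart +x) of dark heart whose outline lies at height z, near an xy (default below camera)"""
    near=np.array(c['o'][:2] if near is None else near)
    im=c['image'].astype(int); m=((im.max(2)<105)&(im[...,2]-im[...,0]<28)).astype(np.uint8)
    h,w=m.shape; u,v=np.meshgrid(np.arange(w),np.arange(h))
    P=onplane(c,np.c_[u.ravel(),v.ravel()],z)[:,:2].reshape(h,w,2)
    m[np.linalg.norm(P-near,axis=2)>lim]=0
    m=cv2.morphologyEx(m,cv2.MORPH_OPEN,np.ones((2,2)))
    cs,_=cv2.findContours(m,cv2.RETR_EXTERNAL,cv2.CHAIN_APPROX_NONE)
    k=max(cs,key=cv2.contourArea)[:,0].astype(float)
    k+=0.5*(k-k.mean(0))/np.linalg.norm(k-k.mean(0),axis=1,keepdims=True)   # pixel centres -> edge
    X=onplane(c,k,z)[:,:2]
    M=cv2.moments(X.astype(np.float32)[:,None]); g=np.array([M['m10'],M['m01']])/M['m00']
    f=X[np.argmax(np.linalg.norm(X-g,axis=1))]; a=np.arctan2(*(g-f)[::-1]); o=g
    for _ in range(8):
        ex=np.array([np.cos(a),np.sin(a)]); ey=np.array([-ex[1],ex[0]])
        L=np.c_[(X-o)@ex,(X-o)@ey]; o=o+ex*((L[:,0].min()+tip+L[:,0].max()-back)/2)
        L=np.c_[(X-o)@ex,(X-o)@ey]; s=(L[:,0]>xs[0])&(L[:,0]<xs[1])
        l=L[s&(L[:,1]>0)]; r=L[s&(L[:,1]<0)]
        pl=np.polyfit(l[:,0],l[:,1],1); pr=np.polyfit(r[:,0],r[:,1],1)
        a+=np.arctan((pl[0]+pr[0])/2); o=o+ey*(l[:,1].mean()+r[:,1].mean())/2
    size=(np.ptp(L[:,0]),l[:,1].mean()-r[:,1].mean())
    return np.array([*o,wrap(a)]),size
def load(n):
    return {k:(v.item() if v.ndim==0 else v) for k,v in np.load(n+'.npz',allow_pickle=True).items()}
E
python3 - <<'E'
from h import *
for n in('t1','t2','t3'):
    c=load(n); p,s=heart(c); P=cloud(c); near=np.linalg.norm(P[...,:2]-p[:2],axis=2)<45
    print(n,p.round(3),np.round(s,1),np.nanpercentile(P[near][:,2],[5,50,95]).round(1))
c=load('jar'); hsv=cv2.cvtColor(c['image'],cv2.COLOR_BGR2HSV)
h,w=420,560;u,v=np.meshgrid(np.arange(w),np.arange(h));Q=onplane(c,np.c_[u.ravel(),v.ravel()],48)[:,:2].reshape(h,w,2)
im=c['image'].astype(int); d=np.linalg.norm(Q-[469,-35],axis=2)<40
P=cloud(c); m=d&(P[...,2]>38); print('jar depth',m.sum(),np.nanmedian(P[m],0),Q[m].mean(0), Q[m].min(0),Q[m].max(0))
m2=d&((im[...,2]-im[...,0])<25); pad=onplane(c,np.argwhere(m2)[:,::-1],1)[:,:2]
(cx,cy),(a,b),r=cv2.minAreaRect(pad.astype(np.float32)); print('pad',cx,cy,a,b,r)
# trays from top, rim edges
t=load('top0')
P=cloud(t)
for n,cen,z,lo in(('deep',(457,336),50,35),('shallow',(464,-340),24,14)):
    m=(np.linalg.norm(P[...,:2]-cen,axis=2)<165)&(P[...,2]>lo)&(P[...,2]<z+15); m=m&(np.abs(P[...,0]-cen[0])<135)&(np.abs(P[...,1]-cen[1])<105)
    q=onplane(t,np.argwhere(m)[:,::-1],z)[:,:2]; r=cv2.minAreaRect(q.astype(np.float32)); print(n,r)
E
```

```text
t1 [633.875 149.377   1.051] [72.1 63.1] [-0.1  7.5 23.3]
t2 [653.146  -8.244   2.135] [72.1 63. ] [-0.2  7.5 23.3]
t3 [ 678.23  -135.796    1.018] [72.2 63.1] [-0.4  1.1 23.3]
jar depth 1601 [466.7119554  -35.42074762  48.61661293] [466.81352372 -35.73181334] [452.06008652 -49.84633108] [481.32429193 -21.36607715]
pad 467.0293273925781 -36.13737487792969 40.3330078125 40.74613571166992 22.523103713989258
deep ((454.3895568847656, 332.26593017578125), (163.83126831054688, 243.97055053710938), 89.38607788085938)
shallow ((462.80517578125, -333.01611328125), (246.38526916503906, 165.40383911132812), 6.851459980010986)
```

```bash
cat >> h.py <<'E'
def tray(c,z,near):
    P=cloud(c); m=(np.abs(P[...,0]-near[0])<140)&(np.abs(P[...,1]-near[1])<105)&(P[...,2]>z-6)&(P[...,2]<z+6)
    q=P[m][:,:2]; return cv2.minAreaRect(q.astype(np.float32)),P[m][:,2].mean(),m
E
python3 - <<'E'
from h import *
# probe the tip reach at two openings
z0={}
bot.move_to([560,60,80],quat(0.0))
for w in (63,55):
    bot.move_gripper(w); bot.servo_line([560,60,45]); hit=bot.servo_line([560,60,-5],speed=25,until_force=5)
    s=bot.read_state(); print(w,hit,s['ee_pos'],s['grip_width'],s['ft_force']); bot.servo_line([560,60,60])
bot.move_gripper(85)
ims=[]
for n,xy,z in(('deep',(454,332),50),('shallow',(463,-333),24)):
    c=view(xy,z=270,name=n); r,h,m=tray(c,z,xy); print(n,r,h,c['yaw'],bot.read_state()['clock'])
    o=c['image'].copy(); o[m]=(0,0,255); ims.append(o)
cv2.imwrite('pics/trays.png',cv2.resize(np.hstack(ims),(800,300),interpolation=cv2.INTER_AREA))
E
```

```text
63 True [560.0629027   60.00589174  13.25931422] 63.0133299824122 [-2.70500325 -1.50831812  8.75608776]
55 True [560.06481243  59.98974186  15.08016326] 54.87423131672429 [-1.96144974  0.2713955   6.99464227]
deep ((457.27728271484375, 333.252685546875), (162.4280548095703, 247.42250061035156), 89.30718994140625) 49.90557893764976 0.0 12.7583
shallow ((466.32879638671875, -331.81280517578125), (247.2848358154297, 162.78456115722656), 6.781054973602295) 23.98314114496883 -1.9634954084936207 15.0667
```

View pics/trays.png

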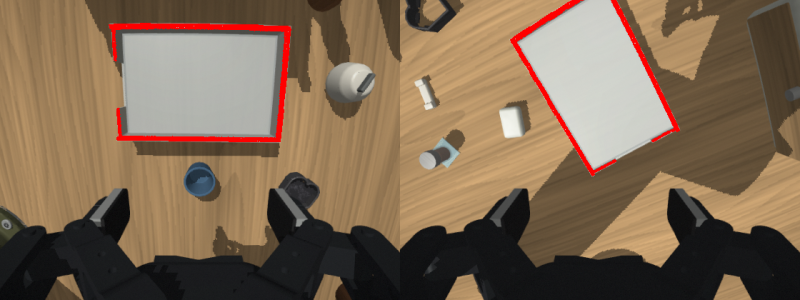

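Deep tray: centre (457.3, 333.3), yaw −0.7°. Shallow tray: centre (466.3, −331.8), yaw 6.8°. Both fronts face −x, and the cut-out gaps are visible. Starting with the empty ring 3.

```bash
cat >> h.py <<'E'
DEEP=np.array([457.3,333.3,np.radians(-.7)]); SHAL=np.array([466.3,-331.8,np.radians(6.8)]); JAR=np.array([466.8,-35.8,0.])
UP=170
def slot(T,x):
    return np.array([T[0]+x*np.cos(T[2]),T[1]+x*np.sin(T[2]),T[2]])
def tcp(h,off):   # TCP xy and yaw to hold heart pose h at local x=1.5
    return [h[0]+1.5*np.cos(h[2]),h[1]+1.5*np.sin(h[2])],h[2]+off
def offset(*hs):  # grasp half-turn that all heart poses allow, least joint-6 travel
    ok=[]
    for off in(np.pi/2,-np.pi/2):
        j=[bot.ik([*tcp(h,off)[0],z],quat(tcp(h,off)[1])) for h in hs for z in(UP,25)]
        if all(k is not None for k in j): ok.append((np.ptp([k[5] for k in j]),off))
    return min(ok)[1]
def goto(h,off,z): 
    xy,a=tcp(h,off); bot.move_to([*xy,z],quat(a))
def line(z,speed=120,until=None):
    p=bot.read_state()['ee_pos']; return bot.servo_line([p[0],p[1],z],speed=speed,until_force=until)
def pick(h,off,z,force=30,w0=80):
    bot.move_gripper(w0); goto(h,off,max(UP*0+z+60,90)); line(z,100); bot.move_gripper(20,force); bot.dwell(.2)
    w=bot.read_state()['grip_width']; line(UP); print('pick',h.round(2),'w',round(w,1),'after lift',round(bot.read_state()['grip_width'],1)); return w
def place(h,off,z,pre=60,w1=76,lift=True):
    goto(h,off,max(UP,z)); line(z+12,150)
    hit=line(z-2.5,20,4); s=bot.read_state(); bot.move_gripper(w1); bot.dwell(.2)
    print('place hit',hit,s['ee_pos'].round(1),'clock',round(s['clock'],1))
    if lift: line(UP)
RZ=16.5
E
python3 - <<'E'
from h import *
c=view((678,-136),name='t3b'); p,s=heart(c); print(p.round(3),np.round(s,1))
t=slot(DEEP,83); off=offset(p,t)
pick(p,off,RZ); place(t,off,RZ+3.3)
c=view(t[:2],z=170,name='d1'); cv2.imwrite('pics/d1.png',c['image'])
P=cloud(c); print(heart(c,z=25,near=t[:2]),t,bot.read_state()['clock'])
E
```

```text
[ 677.429 -135.788    1.015] [72.3 63.1]
pick [ 677.43 -135.79    1.01] w 61.6 after lift 61.4
place hit True [542.5 331.8  20.9] clock 23.5
(array([ 5.41503226e+02,  3.31282577e+02, -9.62439215e-04]), (np.float64(72.23339970816002), np.float64(62.22872823033072))) [ 5.40293806e+02  3.32285989e+02 -1.22173048e-02] 26.0
```

View pics/d1.png

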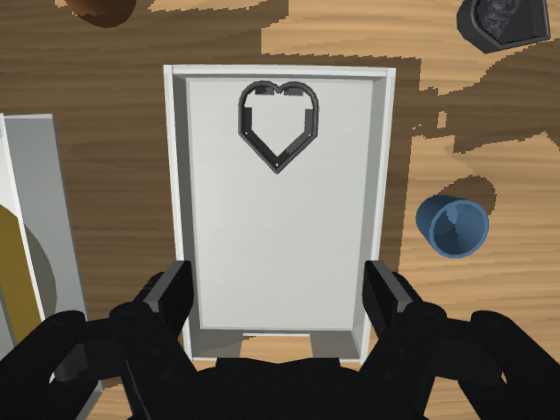

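Ring 3 lies flat in the back slot with its point to the front. Now tin 1 onto the jar.

```bash
cat > tin.py <<'E'
from h import *
import sys
def tin(xy,name):
    c=view(xy,name=name); p,s=heart(c); print(p.round(3),np.round(s,1))
    if abs(s[0]-72)>2 or abs(s[1]-62.5)>2: raise SystemExit('odd size')
    off=offset(p,JAR); pick(p,off,RZ)
    goto(JAR,off,UP); line(RZ+52); f0=bot.read_state()['ft_force']
    hit=line(RZ+3,50,15); print('lower hit',hit,bot.read_state()['ee_pos'].round(1),(bot.read_state()['ft_force']-f0).round(1))
    if not hit: print('seat',line(RZ-1.5,20,4),bot.read_state()['ee_pos'].round(1))
    bot.move_gripper(82); line(UP)
    c=view(JAR[:2],z=170,name=name+'_jar'); cv2.imwrite(f'pics/{name}_jar.png',c['image'])
    print('base',heart(c,z=53,half=26.5,xs=(-9,11),tip=35.5,back=25.5,near=JAR[:2],lim=45)); 
    P=cloud(c); d=np.linalg.norm(P[...,:2]-JAR[:2],axis=2)
    print('z near',np.nanpercentile(P[...,2][d<15],[5,50,95]).round(1),bot.read_state()['clock'])
E
python3 -c "
from tin import *
tin((634,149),'t1b')"
```

```text
[632.083 149.513   1.046] [72.  62.8]
pick [632.08 149.51   1.05] w 61.7 after lift 61.6
lower hit False [469.6 -35.5  19.8] [ 0.6 -0.5  0.2]
seat True [469.9 -35.5  17.8]
base (array([ 4.69845512e+02, -3.46832450e+01, -1.60520136e-02]), (np.float64(64.33755251608964), np.float64(55.41117251008296)))
z near [52.5 53.6 54.8] 39.6417
```

View pics/t1b_jar.png

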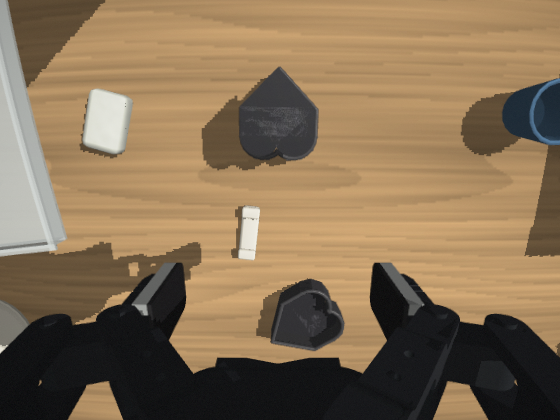

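Base 1 is up on the lid, level at z = 53, hiding the ring below it at (277,120). The outline is slightly contaminated by the ring, so I'll mask by depth and then pick the base.

```bash
cat >> tin.py <<'E'
def base(name,x):
    c=load(name+'_jar'); P=cloud(c)
    m=(np.linalg.norm(P[...,:2]-JAR[:2],axis=2)<50)&(np.abs(P[...,2]-53.3)<4)
    c['image']=np.where(m[...,None],0,255).astype(np.uint8)*np.ones(3,np.uint8)
    p,s=heart(c,z=53,half=26.5,xs=(-9,11),tip=35.5,back=25.5,near=JAR[:2],lim=55); print('base',p.round(3),np.round(s,1))
    if abs(s[0]-61)>2.5 or abs(s[1]-53)>2.5: raise SystemExit('odd base')
    t=slot(SHAL,x); off=offset(p,t)
    w=pick(p,off,48+15.1-.5,25,w0=72)
    if w<48: raise SystemExit('missed')
    place(t,off,3+15.1-.2,w1=68)
    c=view(SHAL[:2],z=200,name=name+'_sh'); cv2.imwrite(f'pics/{name}_sh.png',c['image'])
    print(heart(c,z=8,half=26.5,xs=(-9,11),tip=35.5,back=25.5,near=t[:2],lim=48),t,bot.read_state()['clock'])
E
python3 -c "
from tin import *
base('t1b',83)"
```

```text
base [ 4.68119e+02 -3.53730e+01 -6.00000e-03] [60.9 53.6]
pick [ 4.6812e+02 -3.5370e+01 -1.0000e-02] w 52.0 after lift 52.1
place hit True [ 550.8 -320.8   18.8] clock 45.4
(array([ 5.49709764e+02, -3.19654962e+02,  1.21751099e-01]), (np.float64(61.32481865281736), np.float64(52.826435191513134))) [ 5.48716137e+02 -3.21972471e+02  1.18682389e-01] 47.8583
```

View pics/t1b_sh.png

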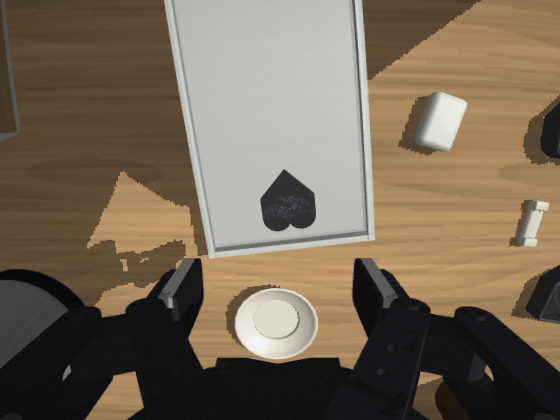

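Base 1 is flat in the shallow tray at the back with its point forward. Now ring 1 from the jar, then tin 2.

```bash
cat >> tin.py <<'E'
def ring(name,x):
    c=view(JAR[:2],z=150,name=name+'_ring'); P=cloud(c)
    p,s=heart(c,z=23,near=JAR[:2],lim=55); print('ring on jar',p.round(3),np.round(s,1))
    if abs(s[0]-72)>2 or abs(s[1]-62.5)>2: raise SystemExit('odd size')
    t=slot(DEEP,x); off=offset(p,t); w=pick(p,off,RZ+1)
    if w<58: raise SystemExit('missed')
    place(t,off,RZ+3.3)
    c=view(t[:2],z=170,name=name+'_d'); cv2.imwrite(f'pics/{name}_d.png',c['image'])
    print(heart(c,z=25,near=t[:2],lim=50),t,bot.read_state()['clock'])
E
python3 -c "
from tin import *
ring('t1b',6)
tin((653,-8),'t2b')"
```

```text
ring on jar [ 4.7017e+02 -3.4678e+01  1.9000e-02] [72.2 62.5]
pick [ 4.7017e+02 -3.4680e+01  2.0000e-02] w 61.7 after lift 61.9
place hit True [465.6 332.5  21.6] clock 58.0
(array([ 4.61902678e+02,  3.32339555e+02, -4.05540279e-02]), (np.float64(72.14377606896443), np.float64(62.55995133792223))) [ 4.63299552e+02  3.33226698e+02 -1.22173048e-02] 60.5
[651.687  -7.233   2.143] [72.4 62.7]
pick [651.69  -7.23   2.14] w 61.3 after lift 61.9
lower hit False [469.  -35.9  19.8] [0.4 0.2 1.4]
seat True [469.4 -36.   17.5]
base (array([ 4.68960726e+02, -3.64007346e+01, -8.28742308e-03]), (np.float64(63.32232055838773), np.float64(55.829475878762565)))
z near [52.5 53.7 54.9] 74.2417
```

```bash
python3 -c "
import cv2,numpy as np
cv2.imwrite('pics/m1.png',cv2.resize(np.hstack([cv2.imread('pics/t1b_d.png'),cv2.imread('pics/t2b_jar.png')]),(800,300),interpolation=cv2.INTER_AREA))"
```

```text
(no output)
```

View pics/m1.png

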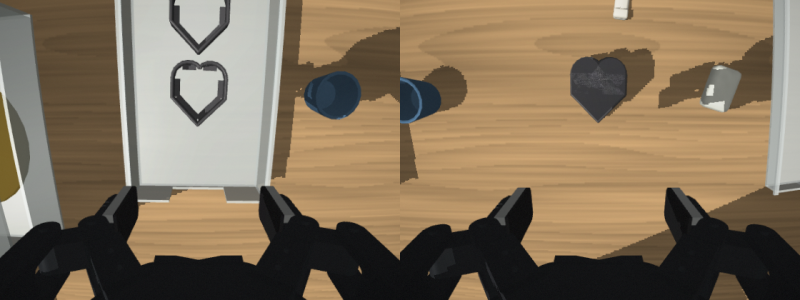

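Ring 1 lies at (198,92), clear of ring 3. Base 2 is up on the jar at (598,88), level. Continuing with base 2 and ring 2, then final checks.

```bash
python3 -c "
from tin import *
base('t2b',4)
ring('t2b',-70)
a=view(DEEP[:2],z=230,name='fd')
for x in(83,6,-70): print('ring',heart(a,z=25,near=slot(DEEP,x)[:2],lim=46))
b=view(SHAL[:2],z=230,name='fs')
for x in(83,4): print('base',heart(b,z=8,half=26.5,xs=(-9,11),tip=35.5,back=25.5,near=slot(SHAL,x)[:2],lim=46))
bot.move_joints([-1.345,0.3,1.521,0,1.321,-0.067])
t=cam('top')['image']; cv2.imwrite('pics/top_end.png',t)
print(bot.read_state()['clock'])
g=np.vstack([np.hstack([a['image'],b['image']]),np.hstack([t,cam('scene')['image']])]); cv2.imwrite('pics/end.png',cv2.resize(g,(800,600),interpolation=cv2.INTER_AREA))
"
```

```text
base [ 4.6972e+02 -3.5719e+01 -8.0000e-03] [60.4 53.4]
pick [ 4.6972e+02 -3.5720e+01 -1.0000e-02] w 51.9 after lift 51.9
place hit True [ 472.4 -330.3   18.7] clock 80.0
(array([ 4.70677360e+02, -3.31029437e+02,  1.16560091e-01]), (np.float64(59.93086343170874), np.float64(52.15455099129228))) [ 4.70271862e+02 -3.31326384e+02  1.18682389e-01] 82.6167
ring on jar [ 4.70312e+02 -3.65020e+01 -3.00000e-02] [72.7 63. ]
pick [ 4.7031e+02 -3.6500e+01 -3.0000e-02] w 61.9 after lift 61.7
place hit True [389.6 333.6  21.6] clock 91.9
(array([ 3.87922990e+02,  3.35014748e+02, -1.40112934e-02]), (np.float64(71.76213224352699), np.float64(61.883377516964714))) [ 3.87305224e+02  3.34155190e+02 -1.22173048e-02] 94.4167
ring (array([ 5.43130228e+02,  3.33273010e+02, -8.51027724e-03]), (np.float64(73.5846801521452), np.float64(62.78019698228927)))
ring (array([454.30171033, 331.5467325 ,  -2.91917479]), (np.float64(73.25516426492494), np.float64(45.83043478385095)))
ring (array([380.27332749, 335.52409753,   3.01694622]), (np.float64(71.46992389818298), np.float64(44.70165619508477)))
base (array([ 5.49540971e+02, -3.19598734e+02,  1.31032996e-01]), (np.float64(61.25839292639216), np.float64(52.78329305374263)))
base (array([ 4.72398958e+02, -3.29147403e+02,  1.13675305e-01]), (np.float64(60.628070352749674), np.float64(52.732395102962926)))
99.625
```

View pics/end.png

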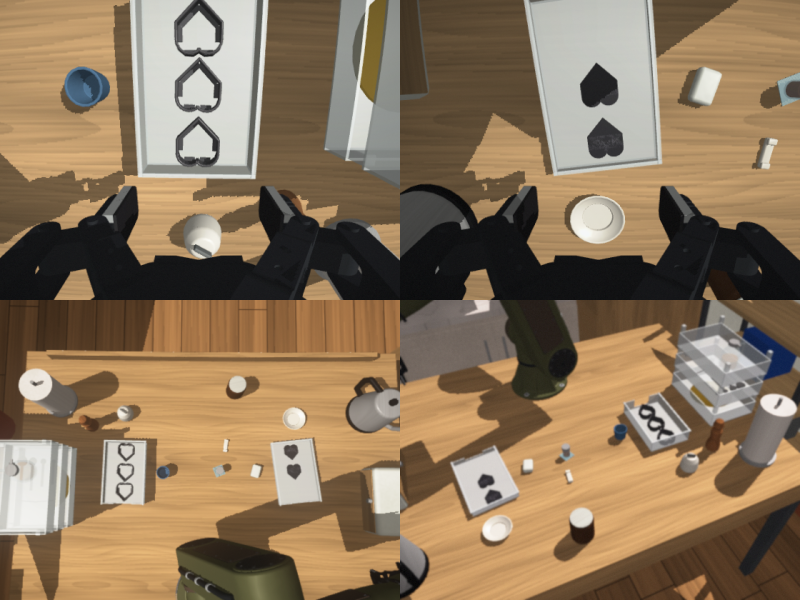

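All pieces are laid in the row with points to the front, and the bystanders look unmoved. A last depth check on flatness, then I hand in.

```bash
python3 -c "
from h import *
a=load('fd');P=cloud(a);im=a['image'].astype(int);k=im.max(2)<105
for x in(83,6,-70):
    t=slot(DEEP,x); m=k&(np.linalg.norm(P[...,:2]-t[:2],axis=2)<40); print('ring top z',np.nanpercentile(P[m][:,2],[50,90,98]).round(1))
b=load('fs');P=cloud(b);k=b['image'].max(2)<105
for x in(83,4):
    t=slot(SHAL,x); m=k&(np.linalg.norm(P[...,:2]-t[:2],axis=2)<22); print('base z',np.nanpercentile(P[m][:,2],[2,50,98]).round(1))
bot.finish_job()
"
```

```text
ring top z [296.9 308.4 310.6]
ring top z [ 7.7 26.5 27.3]
ring top z [14.2 26.4 27.2]
base z [  7.3   8.8 287.6]
base z [ 7.1  8.7 10.3]
the job is handed in; nothing more can be done
```

The job is done and handed in at about 100 s of the 210 s allowed. Tins 1 and 2 were pushed apart on the jar. Their bases are in the shallow tray, and all three rings (ring 3 had no base) are in a row in the deep tray.

**Placing:** measured just after it was laid, each piece was within about 2.5 mm and 2° of its target. All points face the front, nothing overlaps, and the bystanders look unmoved in the end pictures. No tin shifted by more than 2 mm before its pick, so I saw no knock.

**Flatness:** depth shows rings 1 and 2 with tops at about 26–27 mm (25 expected) and both base tops at about 8.7 mm (8 expected).

**Checks that failed:**
- **Rings 1 and 2:** their outline fits failed in the final wide view, giving widths of about 45 mm, most likely because neighbouring rings got into the mask. Their close-up fits were good at 62 mm, and the end pictures agree.
- **Ring 3:** its final depth reading was useless at about 300 mm, and one base 1 reading had the same outlier. I think the gripper's own fingers were in the sample. Ring 3's flatness therefore rests on its earlier close-up, which gave a 72 × 62 mm outline at the right height.

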